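# Put the dry kitchen boards away by size

## Robot

A 7-joint arm with a two-finger parallel gripper is mounted at the origin on the work surface. World frame = base frame: x ahead of the robot, y to its left, z up, the work surface at z = 0. Lengths are in m, angles in rad, forces in N, time in s.
With the tool pointing down it reaches from about 0.4 to 0.85 m from the base axis. Payload 10.4 kg.
Tool frame: the origin (TCP) lies between the finger pads; the fingertips stand ahead of it and the grasp point (between the pads) lies 3 mm ahead of it (r.tips_ahead is the z of the fingertips in the tool frame, in m); z points along the fingers, y is the line along which they close (so a half turn about z gives the same grasp; the last joint's range is limited). The gripper opens to 87 mm and grips with 3 to 60 N. Pads are 19 mm wide; open, the fingers measure 117 mm over their backs; the gripper's body (75 mm by 190 mm) begins 51 mm behind the grasp point.
Start: joints at [1.101, 0.332, -0.065, 1.46, 0.022, 1.35, -0.088], TCP at [0.27, -0.564, 0.245] pointing down, gripper open.
Joint ranges: [-2.6, 2.6], [-0.5, 2.12], [-1.47, 1.34], [0.16, 2.42], [-1.27, 4.41], [0.06, 2.06], [-2.6, 2.6]. Speed limits (rad/s): [2.22, 2.22, 2.79, 2.79, 3.14, 3.14, 3.14].

## Interface

Orientations are given as a unit quaternion [x, y, z, w].
In Python, from bench import telemetry, camera, get_calibration, r gives the robot as it stands.
- The arm moves only by the tool drive_tool, never from a script. Its argument "series" is one flat list of numbers, 7 for each row, row after row: the turn, a rotation vector about the tool's x, y, z in units of 5 degrees (1.0 is 5 degrees), then the shift along the tool's x, y, z in units of 40 mm (1.0 is 40 mm), then the opening, from -1 (shut) to 1 (fully open). A call has 1 to 10 rows; each row is the pose to reach, as a shift and turn from the pose commanded when the call began, along the tool's axes at that moment; what a row does not reach only later rows make up. A row lasts 1/12 s, in which the tool goes at most 41.7 mm and 7.16 degrees, less where a joint would pass 70% of its speed; a pose out of reach is approached as far as the arm can. A call with a gripper value outside its range is refused whole. The fingers move at their own pace and stop on an object; "grip_force" is the grip in N (left out, the last holds). Time passes only in rows, so rows that repeat a pose let the fingers close. It gives the time, the measured TCP pose, the force, the opening and the grip force at its end, in the units of the state.
- telemetry.read_state(): the state, without advancing time (a new reading comes with each control period).
- camera(name): name is "side" or "top"; returns the picture (384x512x3 uint8, red, green, blue); there is no depth.
- get_calibration(name): a dict with "fovy" (degrees; the focal length in pixels is half the picture's height over the tangent of half this angle, whatever the lens; pixels are square), "cx", "cy" (the principal point, pixels), "xyz" and "rotation" of the camera in the world. Camera axes: x right, y up, looking along -z (the intrinsics and any distortion apply to the point x, -y, -z); pixel columns grow to the right and rows downward; lengths in m; the calibration is good to about 2 mm. A picture is of the moment at which its call begins. get_calibration takes no time and is no camera call.
- r.close_job(): hands the job in; it is judged then, once.
The state is a dict: "time": time; "joint_positions": joint angles; "joint_vel": joint speeds; "joint_torque": joint torques, N m; "ee_pos": TCP position; "eef_rot": TCP orientation; "ft_force": force on the tool from outside, world axes, zero at the start; "torque": the same for the moment, N m; "width": finger opening in m; "grip_force": force on a finger pad.
Only numpy, scipy, OpenCV 4.12 (cv2) and the standard library are available. Lean on these libraries where they do the work, as an engineer would, in place of code of your own. Each camera call takes 0.05 s, during which the arm holds its last target. There are 200 camera calls.

## Task

The kitchen boards on the drying rack are dry: put all four away in the dark wooden storage rack, one to a slot, standing on their long edges and centred along the slot, in order of size with the largest next to the wooden end panel and the smallest at the open end. Lower each board to the floor of its slot rather than dropping it, and do not knock the bowl, the mug or the soap bottle about.

Things in the scene. Friction and masses are not known exactly. Their poses are not given: they have to be found in the camera images.
- board_large: the largest of the four light wooden kitchen boards, a plain slab 240 mm long (its x), 18 mm thick (its y), 150 mm high (its z), standing on its long edge; origin at the centre of its underside; at the start it stands upright in one of the drying rack's four slots, its x roughly along the rack's x
- board_medium: the second largest of the four light wooden kitchen boards, a plain slab 205 mm long (its x), 18 mm thick (its y), 135 mm high (its z), standing on its long edge; origin at the centre of its underside; at the start it stands upright in one of the drying rack's four slots, its x roughly along the rack's x
- board_small: the third largest of the four light wooden kitchen boards, a plain slab 170 mm long (its x), 18 mm thick (its y), 120 mm high (its z), standing on its long edge; origin at the centre of its underside; at the start it stands upright in one of the drying rack's four slots, its x roughly along the rack's x
- board_mini: the smallest of the four light wooden kitchen boards, a plain slab 135 mm long (its x), 18 mm thick (its y), 105 mm high (its z), standing on its long edge; origin at the centre of its underside; at the start it stands upright in one of the drying rack's four slots, its x roughly along the rack's x
- drying_rack: steel wire drying rack on white drip tray, 230 x 340 mm (x, y), fixed; origin: centre of underside, z up. Slots as in the storage rack: along x, centred at y = +93, +31, -31, -93 mm, 34 mm wide between wires standing at x = -50 and +50 mm only (95 mm open between them). Slot floor 30 mm above origin, wires 65 mm above that. Boards start here in any order, 44 mm free between their faces
- storage_rack: dark wooden storage rack, 170 x 292 mm (x, y), fixed; origin: centre of underside, z up. Empty. Slots along x, centred at y = +93, +31, -31, -93 mm, 34 mm wide between wires at x = -50 and +50 mm only. Cork-lined slot floor 22 mm above origin. Wooden end panel at y = +153 mm (14 mm thick, top at 122 mm); wires step down from 95 mm above slot floor there to 63 mm at the open -y end
- bowl: white bowl, 120 mm across, 55 mm high, bystander beyond the gap between the racks; origin at the centre of its underside
- mug: white mug, 80 mm across, 90 mm high, handle at its +y, bystander to the right of the racks; origin at the centre of its underside
- soap_pump: amber soap bottle with black pump, 64 mm across, 170 mm high, bystander to the left of the racks; origin at the centre of its underside
Not all that is in view belongs to the job. What is shaped like the board_large but pink is not meant.

How it is judged:
At the end, for the whole second after the job is handed in: All four boards stand at rest on the storage rack's slot floors (10 mm), by size from the end panel: large, medium, small, mini; each within 15 mm of its slot's centre line and 30 mm of its middle, leaning (against the wires) under 0.3 rad and in line with the slot within 0.3 rad (x of board_large in the frame of storage_rack between -0.03 and 0.03 m and y of board_large in the frame of storage_rack between 0.078 and 0.108 m and z of board_large in the frame of storage_rack between 0.012 and 0.032 m and angle between each of board_large, board_medium, board_small, board_mini's own z axis and vertical below 0.3 rad and angle between the x axis of each of board_large, board_medium, board_small, board_mini and the x axis of storage_rack, either way round below 0.3 rad and linear speed of each of board_large, board_medium, board_small, board_mini below 0.05 m/s and angular speed of each of board_large, board_medium, board_small, board_mini below 2 rad/s and x of board_medium in the frame of storage_rack between -0.03 and 0.03 m and y of board_medium in the frame of storage_rack between 0.016 and 0.046 m and z of board_medium in the frame of storage_rack between 0.012 and 0.032 m and x of board_small in the frame of storage_rack between -0.03 and 0.03 m and y of board_small in the frame of storage_rack between -0.046 and -0.016 m and z of board_small in the frame of storage_rack between 0.012 and 0.032 m and x of board_mini in the frame of storage_rack between -0.03 and 0.03 m and y of board_mini in the frame of storage_rack between -0.108 and -0.078 m and z of board_mini in the frame of storage_rack between 0.012 and 0.032 m); the robot touches nothing.
It fails at once if a board is dropped (moves faster than 0.7 m/s with the fingers off it) ((linear speed of board_large above 0.7 m/s and contact force between the fingers and board_large below 0.3 N) or (linear speed of board_medium above 0.7 m/s and contact force between the fingers and board_medium below 0.3 N) or (linear speed of board_small above 0.7 m/s and contact force between the fingers and board_small below 0.3 N) or (linear speed of board_mini above 0.7 m/s and contact force between the fingers and board_mini below 0.3 N)).
It fails at once if the bowl is pushed more than 25 mm or tipped (distance of bowl from where it was at the start of the episode above 0.025 m or angle between bowl's own z axis and vertical above 0.3 rad).
It fails at once if the mug is pushed more than 25 mm or tipped (distance of mug from where it was at the start of the episode above 0.025 m or angle between mug's own z axis and vertical above 0.3 rad).
It fails at once if the soap pump is pushed more than 25 mm or tipped (distance of soap_pump from where it was at the start of the episode above 0.025 m or angle between soap_pump's own z axis and vertical above 0.3 rad).
It also fails if it takes over 136 s, if anything falls off the work surface, if the arm or the gripper's body presses on something with over 40 N, if the wrist force passes 120 N, or if a joint passes its speed limit or range.

## Working session

There is one attempt and no reset: what is moved stays moved. The work goes in short steps, Python scripts to look and compute and a tool call to move; the robot and the scene stay as the last step left them, time stands still between calls to the robot, and variables do not carry over. Pictures are saved under pics/ and viewed, at most 14 in all, crops included, and the job is handed in when it is done.

Besides the shell and the picture viewer there is one more tool, called after ">>>" as a command line: name --argument value ..., lists and objects as JSON in quotes. drive_tool: Moves the arm, as the interface text tells. Its arguments: {"type":"object","properties":{"series":{"type":"array"},"grip_force":{"type":"number"}},"required":["series"]}

```bash
ls; mkdir -p pics
python3 - <<'E'
from bench import telemetry, camera, get_calibration, r
import cv2
s=telemetry.read_state();print(s)
for n in("top","side"):
    print(n,get_calibration(n))
    cv2.imwrite(f"pics/{n}0.png",cv2.resize(camera(n)[:,:,::-1],(800,600),interpolation=cv2.INTER_CUBIC))
print(r.tips_ahead)
E
```

```text
pics
{'time': 0.0, 'joint_positions': array([ 1.1014156 ,  0.33286611, -0.06469914,  1.46094001,  0.02160077,
        1.34988982, -0.08850356]), 'joint_vel': array([ 3.75406917e-04, -1.96556444e-04,  1.28265029e-03, -1.94293173e-05,
       -1.17151677e-04, -6.44829353e-04,  1.20184762e-03]), 'joint_torque': array([-1.39680673e-03, -6.23265123e+01,  2.44767900e-02, -3.89895308e+01,
       -6.13124203e-02,  3.99200572e-02,  1.47942937e-04]), 'ee_pos': array([ 0.2698832 , -0.56333543,  0.24375814]), 'eef_rot': array([ 9.75149866e-01,  2.21545126e-01, -1.88034881e-04, -6.78302979e-04]), 'ft_force': array([ 0.30844592, -0.30513481,  0.05985983]), 'torque': array([ 0.02322454, -0.0389108 ,  0.0020822 ]), 'grip_force': 0.0, 'width': 0.0869742459347759}
top {'fovy': 49.96999804947653, 'cx': 252.67026945153728, 'cy': 197.07497248444037, 'xyz': array([0.43223029, 0.00923889, 1.37772414]), 'rotation': array([ 0.0414523 , -0.05515775, -0.70471823,  0.70612431])}
side {'fovy': 54.07784779288265, 'cx': 253.23358174546848, 'cy': 187.00288247433946, 'xyz': array([-0.37586819,  0.69212362,  0.87415943]), 'rotation': array([-0.21636164,  0.4128141 ,  0.78023657, -0.41713673])}
0.022
```

View pics/top0.png

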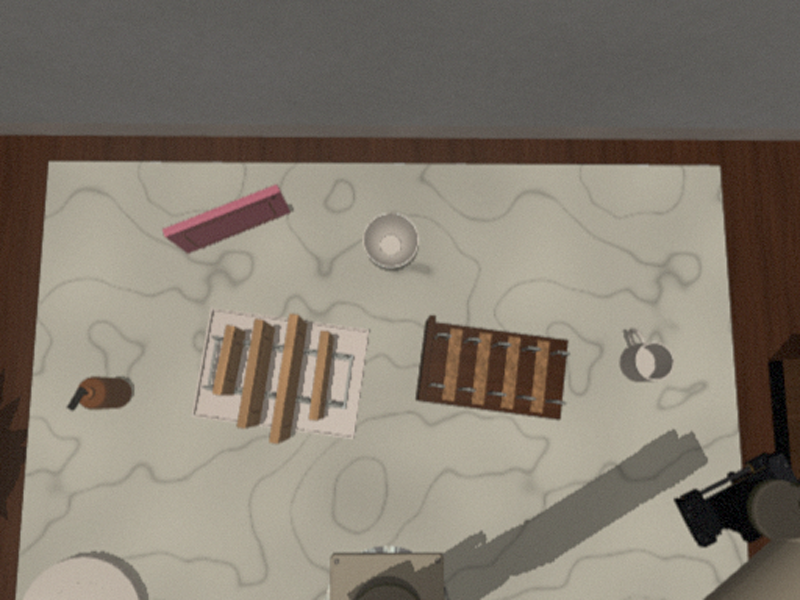

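View pics/side0.png

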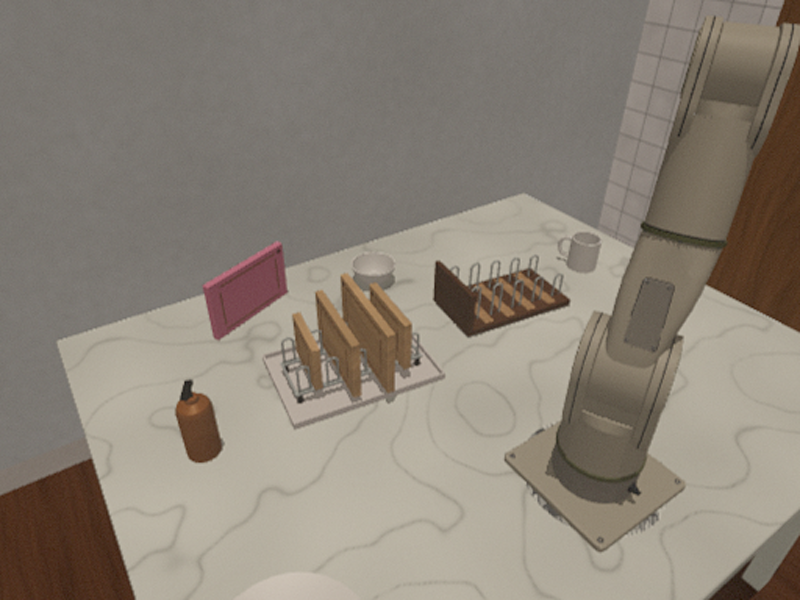

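```bash
cat > h.py <<'E'
import numpy as np, cv2
from bench import telemetry, camera, get_calibration, r
from scipy.spatial.transform import Rotation as R
def crop(img,u0,v0,w,h,k,name):
    cv2.imwrite("pics/"+name,cv2.resize(img[v0:v0+h,u0:u0+w,::-1],None,fx=k,fy=k,interpolation=cv2.INTER_CUBIC))
def ray(cam,uv):
    c=get_calibration(cam);f=192/np.tan(np.radians(c["fovy"]/2))
    d=np.array([(uv[0]-c["cx"])/f,-(uv[1]-c["cy"])/f,-1])
    return np.array(c["xyz"]),R.from_quat(c["rotation"]).apply(d)
def atz(cam,uv,z):
    o,d=ray(cam,uv);return o+d*(z-o[2])/d[2]
def proj(cam,p):
    c=get_calibration(cam);f=192/np.tan(np.radians(c["fovy"]/2))
    q=R.from_quat(c["rotation"]).inv().apply(np.asarray(p)-c["xyz"])
    return np.stack([c["cx"]-f*q[...,0]/q[...,2],c["cy"]+f*q[...,1]/q[...,2]],-1)
E
python3 - <<'E'
from h import *
t=camera("top");np.save("t0.npy",t);np.save("s0.npy",camera("side"))
crop(t,120,190,120,100,6,"tA.png");crop(t,260,195,110,80,7,"tB.png")
E
```

```text
(no output)
```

View pics/tA.png

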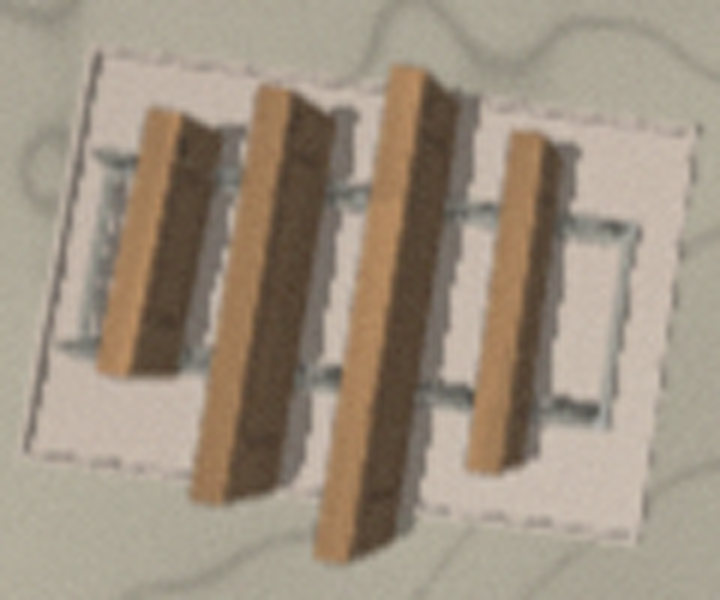

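View pics/tB.png

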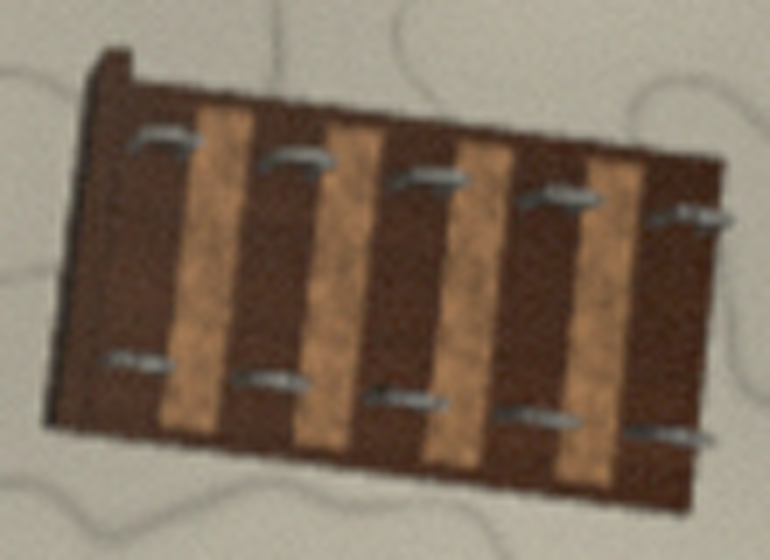

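Run:
```python
from h import *
B={"mini":(.135,[(148,108),(182,113),(98,372),(132,375)]),"medium":(.165,[(258,85),(293,92),(191,498),(227,503)]),"large":(.18,[(391,66),(426,68),(314,557),(350,562)]),"small":(.15,[(510,131),(545,135),(467,468),(501,472)])}
C={1:(.022,[(199,105),(254,108),(160,428),(216,432)]),2:(.022,[(330,123),(384,127),(295,446),(350,450)]),3:(.022,[(460,140),(514,147),(424,463),(480,468)]),4:(.022,[(588,156),(644,162),(556,480),(612,486)])}
def show(D,u0,v0,k):
  for n,(z,ps) in D.items():
    P=np.array([atz("top",((a+.5)/k-.5+u0,(b+.5)/k-.5+v0),z) for a,b in ps])
    d=(P[0]+P[1]-P[2]-P[3])/2
    a=np.arctan2(d[1],d[0])
    print(n,"ctr",P.mean(0).round(4),"len",np.linalg.norm(d).round(4),"yaw",a.round(4),"thick",abs(((P[0]-P[1]+P[2]-P[3])/2)@[-np.sin(a),np.cos(a),0]).round(4))
show(B,120,190,6);show(C,260,195,7)
s=telemetry.read_state();print(R.from_quat(s["eef_rot"]).as_matrix().round(3))
for n,c in (("bowl",(390,245)),("mug",(645,362)),("soap",(80,393))): print(n,atz("top",np.array(c)*.64,.05))
```

```text
mini ctr [0.5033 0.314  0.135 ] len 0.1327 yaw -0.1515 thick 0.0171
medium ctr [0.4769 0.2561 0.165 ] len 0.2012 yaw -0.1295 thick 0.0175
large ctr [0.4679 0.1915 0.18  ] len 0.2374 yaw -0.1307 thick 0.0171
small ctr [0.4738 0.1297 0.15  ] len 0.1665 yaw -0.1122 thick 0.0171
1 ctr [ 0.5009 -0.1373  0.022 ] len 0.1529 yaw -0.1302 thick 0.0261
2 ctr [ 0.4925 -0.1995  0.022 ] len 0.1524 yaw -0.1245 thick 0.0257
3 ctr [ 0.4841 -0.2605  0.022 ] len 0.152 yaw -0.1326 thick 0.026
4 ctr [ 0.4765 -0.3219  0.022 ] len 0.1528 yaw -0.1291 thick 0.0265
[[ 0.902  0.432 -0.   ]
 [ 0.432 -0.902  0.001]
 [-0.    -0.001 -1.   ]]
bowl [ 0.74898105 -0.00628518  0.05      ]
mug [ 0.50349839 -0.53560476  0.05      ]
soap [0.43887196 0.62124331 0.05      ]
```

```bash
cat > plan.py <<'E'
import sys
from h import *
YAW=-.129
X=np.array([np.cos(YAW),np.sin(YAW),0]);Y=np.array([-np.sin(YAW),np.cos(YAW),0])
S=np.mean([[.5009,-.1373],[.4925,-.1995],[.4841,-.2605],[.4765,-.3219]],0)
def slot(y,x=0):return S+(X*x+Y*y)[:2]
def to(p):
    s=telemetry.read_state();T=R.from_quat(s["eef_rot"])
    G=R.from_matrix(np.column_stack([X,-Y,[0,0,-1]]))
    print("at",s["ee_pos"].round(4),"turn",(np.degrees((T.inv()*G).as_rotvec())/5).round(3),"shift",(T.inv().apply(np.array(p)-s["ee_pos"])/.04).round(3),"j",s["joint_positions"].round(2),"F",s["ft_force"].round(1),"w",s["width"].round(4))
if __name__=="__main__":
    to([float(a) for a in sys.argv[1:4]])
E
python3 plan.py .5 -.2 .33; python3 -c "
from plan import *
for y in(.093,.031,-.031,-.093):print(slot(y).round(4))
for p in((.5033,.314),(.4769,.2561),(.4679,.1915),(.4738,.1297)):
  d=np.array([*p,0]);print((d@X).round(4),(d@Y).round(4))"
```

```text
[ 0.5005 -0.1376]
[ 0.4925 -0.1991]
[ 0.4845 -0.2605]
[ 0.4765 -0.322 ]
0.4587 0.3761
0.44 0.3153
0.4394 0.2501
0.4532 0.1896Traceback (most recent call last):
  File "plan.py", line 12, in <module>
    to([float(a) for a in sys.argv[1:4]])
    ~~^^^^^^^^^^^^^^^^^^^^^^^^^^^^^^^^^^^
  File "plan.py", line 10, in to
    print("at",s["ee_pos"].round(4),"turn",(np.degrees((T.inv()*G).as_rotvec())/5).round(3),"shift",(T.inv().apply(np.array(p)-s["ee_pos"])/.04).round(3),"j",s["joint_positions"].round(2),"F",s["ft_force"].round(1),"w",s["width"].round(4))
                                                                                                                                                                                                                           ^^^^^^^^^^^^^^^^
AttributeError: 'float' object has no attribute 'round'
```

```bash
sed -i 's/s\["width"\].round(4)/round(s["width"],4)/' plan.py; python3 plan.py .5 -.2 .33
```

```text
at [ 0.27   -0.5635  0.2441] turn [-9.000e-03  3.000e-03  6.598e+00] shift [ 9.113 -5.712 -2.144] j [ 1.1   0.33 -0.06  1.46  0.02  1.35 -0.09] F [ 1.1 -0.5  0.1] w 0.0872
```

>>> drive_tool --series '[0,0,1,1,-0.6,-2.1,0,0,0,2,2,-1.2,-2.1,0,0,0,3,3,-1.8,-2.1,0,0,0,4,4,-2.4,-2.1,0,0,0,5,5,-3,-2.1,0,0,0,6,6,-3.7,-2.1,0,0,0,6.6,7,-4.4,-2.1,0,0,0,6.6,8,-5,-2.1,0,0,0,6.6,9.1,-5.7,-2.1,0,0,0,6.6,9.1,-5.7,-2.1,0]' --grip_force 40

```text
time: 1.03
ee_pos: [0.4775, -0.2357, 0.3284]
eef_rot: [0.998, -0.065, 0.0, 0.0]
ft_force: [0.3, -0.8, -0.1]
width: 0.0437
grip_force: 0.0
```

```bash
python3 plan.py .468 .192 .26
```

```text
at [ 0.4775 -0.2357  0.3284] turn [ 0.004 -0.004 -0.005] shift [ -1.617 -10.573   1.706] j [ 0.64  0.11 -0.29  1.56  0.03  1.48 -1.35] F [ 0.3 -0.8 -0.1] w 0.0437
```

>>> drive_tool --series '[0,0,0,0,-1,0,0,0,0,0,0,-2,0,0,0,0,0,-0.2,-3,0,0,0,0,0,-0.4,-4,0,0,0,0,0,-0.7,-5,0,0,0,0,0,-1,-6,0,0,0,0,0,-1.3,-7,0,0,0,0,0,-1.6,-8,0,0,0,0,0,-1.6,-9,0,0,0,0,0,-1.6,-9,0,0]'

```text
time: 1.87
ee_pos: [0.4584, 0.1358, 0.3286]
eef_rot: [0.998, -0.06, 0.0, -0.001]
ft_force: [-0.3, 0.7, 0.1]
width: 0.0434
grip_force: 0.0
```

>>> drive_tool --series '[0,0,0,0,0,0,0,0,0,0,0,0,0,0,0,0,0,0,0,0,0]'

```text
time: 2.12
ee_pos: [0.4601, 0.1263, 0.328]
eef_rot: [0.998, -0.066, -0.0, 0.0]
ft_force: [0.5, -0.3, 0.5]
width: 0.0435
grip_force: 0.0
```

```bash
python3 plan.py .468 .192 .25
```

```text
at [0.4601 0.1263 0.328 ] turn [ 0.006  0.003 -0.026] shift [-0.018 -1.656  1.949] j [ 0.28  0.   -0.64  1.67  0.    1.47 -2.06] F [ 0.5 -0.3  0.5] w 0.0435
```

>>> drive_tool --series '[0,0,0,0,-0.8,0.5,0,0,0,0,0,-1.65,1.2,0,0,0,0,0,-1.65,1.95,0,0,0,0,0,-1.65,1.95,0,0,0,0,0,-1.65,1.95,0]'

```text
time: 2.53
ee_pos: [0.4681, 0.1914, 0.2495]
eef_rot: [0.998, -0.065, -0.001, 0.001]
ft_force: [0.2, -0.3, -0.2]
width: 0.0439
grip_force: 0.0
```

Run:
```python
from plan import *
to((.468,.192,.161))
t=camera("top");s=camera("side")
for n,i in(("top",t),("side",s)):print(n,proj(n,telemetry.read_state()["ee_pos"]))
a=cv2.resize(t[180:300,120:250],None,fx=3,fy=3,interpolation=2);b=cv2.resize(s[130:290,150:290],None,fx=3,fy=3,interpolation=2)
h=480;o=np.zeros((h,a.shape[1]+b.shape[1],3),np.uint8);o[:a.shape[0],:a.shape[1]]=a;o[:b.shape[0],a.shape[1]:]=b
cv2.imwrite("pics/g1.png",o[:,:800,::-1])
```

```text
at [0.4681 0.1914 0.2495] turn [ 0.019  0.031 -0.02 ] shift [ 2.000e-03 -1.800e-02  2.212e+00] j [ 0.19  0.12 -0.71  1.73  0.08  1.32 -2.24] F [ 0.2 -0.3 -0.2] w 0.0439
top [177.26751653 239.88309627]
side [233.4347664  173.47671233]
```

View pics/g1.png

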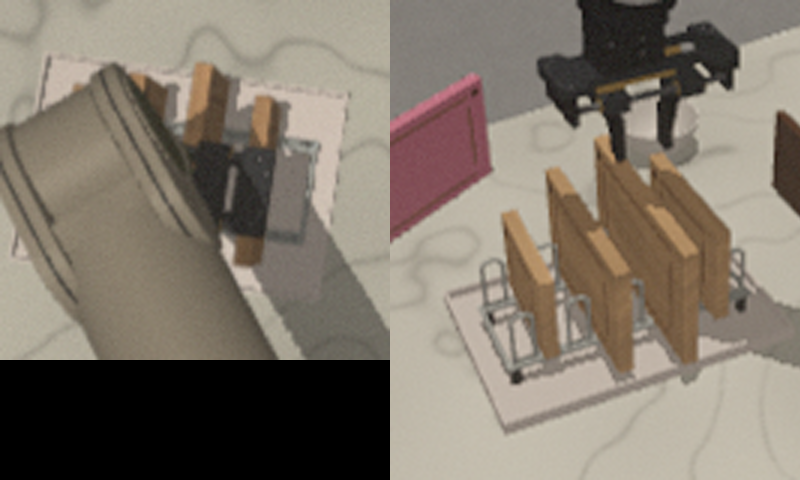

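>>> drive_tool --series '[0,0,0,0,0,0.7,0,0,0,0,0,0,1.4,0,0,0,0,0,0,2,0,0,0,0,0,0,2.2,0,0,0,0,0,0,2.2,0,0,0,0,0,0,2.2,-1,0,0,0,0,0,2.2,-1,0,0,0,0,0,2.2,-1,0,0,0,0,0,2.2,-1,0,0,0,0,0,2.2,-1]'

```text
time: 3.47
ee_pos: [0.4688, 0.1932, 0.163]
eef_rot: [0.998, -0.065, 0.001, -0.0]
ft_force: [0.1, 1.7, 0.6]
width: 0.0182
grip_force: 5.3
```

>>> drive_tool --series '[0,0,0,0,0,0,-1,0,0,0,0,0,0,-1,0,0,0,0,0,0,-1]'

```text
time: 3.72
ee_pos: [0.4687, 0.193, 0.1629]
eef_rot: [0.998, -0.065, 0.0, 0.0]
ft_force: [-1.1, -1.6, 5.8]
width: 0.0177
grip_force: 40.0
```

```bash
python3 plan.py .5005 -.1376 .34
```

```text
at [0.4687 0.193  0.1629] turn [ 0.002 -0.012 -0.005] shift [ 1.859  8.094 -4.423] j [ 0.17  0.2  -0.71  1.84  0.15  1.15 -2.29] F [-1.1 -1.6  5.8] w 0.0177
```

>>> drive_tool --series '[0,0,0,0,0,-0.3,-1,0,0,0,0,0,-0.8,-1,0,0,0,0,0,-1.4,-1,0,0,0,0,0,-2.1,-1,0,0,0,0,0,-2.8,-1,0,0,0,0,0,-3.5,-1,0,0,0,0,0,-4.1,-1,0,0,0,0,0,-4.4,-1,0,0,0,0,0,-4.4,-1,0,0,0,0,0,-4.4,-1]'

```text
time: 4.55
ee_pos: [0.4682, 0.1931, 0.3375]
eef_rot: [0.998, -0.064, -0.0, 0.0]
ft_force: [-0.4, 0.4, -4.9]
width: 0.018
grip_force: 40.0
```

```bash
python3 plan.py .5005 -.1376 .34
```

```text
at [0.4682 0.1931 0.3375] turn [0.003 0.005 0.   ] shift [ 1.865  8.094 -0.061] j [ 0.2   0.08 -0.71  1.58  0.05  1.5  -2.22] F [-0.4  0.4 -4.9] w 0.018
```

>>> drive_tool --series '[0,0,0,0.1,0.4,0,-1,0,0,0,0.3,1.1,0,-1,0,0,0,0.5,2,0,-1,0,0,0,0.7,2.9,0,-1,0,0,0,0.9,3.8,0,-1,0,0,0,1.1,4.7,0,-1,0,0,0,1.3,5.6,0,-1,0,0,0,1.5,6.5,0,-1,0,0,0,1.7,7.3,0,-1,0,0,0,1.8,7.7,0,-1]'

```text
time: 5.38
ee_pos: [0.4988, -0.1267, 0.3355]
eef_rot: [0.998, -0.067, -0.002, 0.0]
ft_force: [0.4, 0.3, -4.8]
width: 0.0176
grip_force: 40.0
```

>>> drive_tool --series '[0,0,0,0,0.2,0,-1,0,0,0,0,0.2,0,-1,0,0,0,0,0.2,0,-1]'

```text
time: 5.63
ee_pos: [0.4987, -0.1284, 0.337]
eef_rot: [0.998, -0.064, -0.001, -0.001]
ft_force: [0.2, 1.2, -4.4]
width: 0.0181
grip_force: 40.0
```

Run:
```python
from plan import *
to((.5005,-.1376,.155))
s=camera("side");crop(s,240,110,160,120,5,"p1.png")
```

```text
at [ 0.4987 -0.1284  0.337 ] turn [-0.011  0.023  0.007] shift [0.083 0.227 4.55 ] j [ 0.55  0.08 -0.41  1.58  0.03  1.5  -1.56] F [ 0.2  1.2 -4.4] w 0.0181
```

View pics/p1.png

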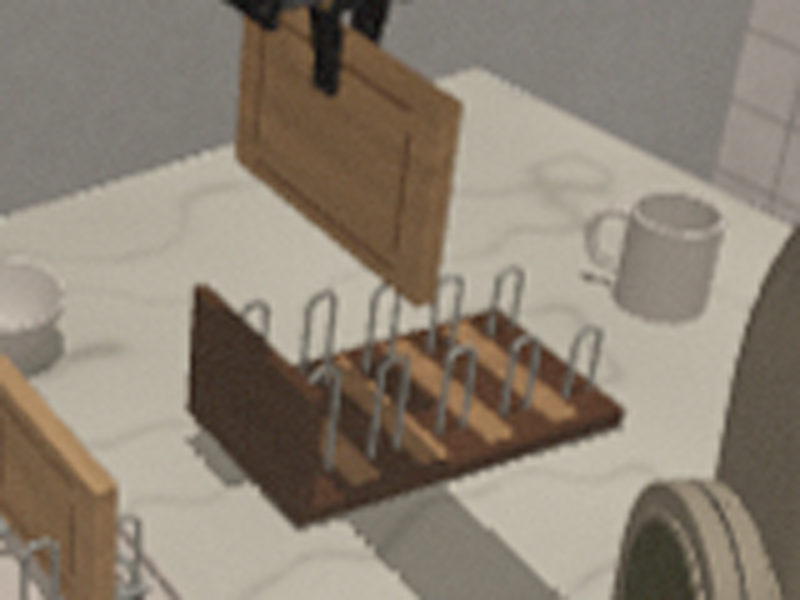

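>>> drive_tool --series '[0,0,0,0.08,0.23,0,-1,0,0,0,0.08,0.23,0.5,-1,0,0,0,0.08,0.23,1,-1,0,0,0,0.08,0.23,1.5,-1,0,0,0,0.08,0.23,2,-1,0,0,0,0.08,0.23,2.5,-1,0,0,0,0.08,0.23,3,-1,0,0,0,0.08,0.23,3.5,-1,0,0,0,0.08,0.23,3.9,-1,0,0,0,0.08,0.23,4.1,-1]'

```text
time: 6.52
ee_pos: [0.5002, -0.1384, 0.1721]
eef_rot: [0.998, -0.064, -0.001, -0.0]
ft_force: [-0.1, 0.4, -5.4]
width: 0.0175
grip_force: 40.0
```

>>> drive_tool --series '[0,0,0,0,0,0,-1,0,0,0,0,0,0.1,-1,0,0,0,0,0,0.2,-1,0,0,0,0,0,0.3,-1,0,0,0,0,0,0.4,-1,0,0,0,0,0,0.4,-1]'

```text
time: 7.02
ee_pos: [0.5008, -0.1391, 0.1576]
eef_rot: [0.998, -0.065, -0.0, -0.0]
ft_force: [-0.6, -1.2, -4.0]
width: 0.018
grip_force: 40.0
```

```bash
python3 plan.py .5005 -.1376 .155
```

```text
at [ 0.5008 -0.1391  0.1576] turn [-0.     0.008 -0.002] shift [-0.011 -0.036  0.066] j [ 0.55  0.2  -0.4   1.83  0.09  1.13 -1.58] F [-0.6 -1.2 -4. ] w 0.018
```

>>> drive_tool --series '[0,0,0,0,0,0.04,-1,0,0,0,0,0,0.08,-1,0,0,0,0,0,0.12,-1,0,0,0,0,0,0.12,-1]'

```text
time: 7.35
ee_pos: [0.5013, -0.1392, 0.1549]
eef_rot: [0.998, -0.065, 0.0, 0.0]
ft_force: [-7.1, 0.4, 9.8]
width: 0.0178
grip_force: 40.0
```

>>> drive_tool --series '[0,0,0,0,0,0,0,0,0,0,0,0,0,0,0,0,0,0,0,0,0,0,0,0,0,0,-0.5,0,0,0,0,0,0,-1.2,0,0,0,0,0,0,-2,0,0,0,0,0,0,-2.5,0,0,0,0,0,0,-2.5,0,0,0,0,0,0,-2.5,0]'

```text
time: 8.1
ee_pos: [0.5017, -0.1392, 0.2545]
eef_rot: [0.998, -0.065, 0.001, 0.0]
ft_force: [-0.1, -0.4, -0.2]
width: 0.0436
grip_force: 0.0
```

```bash
python3 plan.py .4769 .2561 .25
```

```text
at [ 0.5017 -0.1392  0.2545] turn [ 0.006 -0.03  -0.002] shift [-1.889 -9.72   0.102] j [ 0.56  0.12 -0.4   1.7   0.05  1.32 -1.56] F [-0.1 -0.4 -0.2] w 0.0436
```

>>> drive_tool --series '[0,0,0,-0.2,-1,0,0,0,0,0,-0.4,-2,0,0,0,0,0,-0.6,-3,0,0,0,0,0,-0.8,-4,0,0,0,0,0,-1,-5,0,0,0,0,0,-1.2,-6,0,0,0,0,0,-1.4,-7,0,0,0,0,0,-1.6,-8,0,0,0,0,0,-1.8,-9,0,0,0,0,0,-1.9,-9.7,0,0]'

```text
time: 8.93
ee_pos: [0.4738, 0.2592, 0.2523]
eef_rot: [0.998, -0.063, -0.001, -0.0]
ft_force: [-0.6, 0.1, 0.5]
width: 0.0438
grip_force: 0.0
```

>>> drive_tool --series '[0,0,0,0,0,0,0,0,0,0,0,0,0,0,0,0,0,0,0,0,0]'

```text
time: 9.18
ee_pos: [0.4756, 0.2546, 0.2522]
eef_rot: [0.998, -0.065, -0.001, 0.001]
ft_force: [0.2, -0.5, 1.0]
width: 0.0436
grip_force: 0.0
```

```bash
python3 plan.py .4769 .2561 .147
```

```text
at [0.4756 0.2546 0.2522] turn [ 0.014  0.016 -0.006] shift [ 0.032 -0.046  2.631] j [ 0.07  0.21 -0.74  1.64  0.15  1.34 -2.39] F [ 0.2 -0.5  1. ] w 0.0436
```

>>> drive_tool --series '[0,0,0,0,0,0.7,0,0,0,0,0,0,1.4,0,0,0,0,0,0,2.1,0,0,0,0,0,0,2.6,0,0,0,0,0,0,2.6,0,0,0,0,0,0,2.6,-1,0,0,0,0,0,2.6,-1,0,0,0,0,0,2.6,-1,0,0,0,0,0,2.6,-1,0,0,0,0,0,2.6,-1]'

```text
time: 10.02
ee_pos: [0.4762, 0.2557, 0.1504]
eef_rot: [0.998, -0.065, 0.001, -0.0]
ft_force: [-1.0, -0.3, 2.6]
width: 0.0177
grip_force: 14.6
```

>>> drive_tool --series '[0,0,0,0,0,0,-1,0,0,0,0,0,0,-1,0,0,0,0,0,0,-1]'

```text
time: 10.27
ee_pos: [0.4762, 0.2558, 0.1504]
eef_rot: [0.998, -0.065, 0.001, -0.0]
ft_force: [-0.6, -0.5, 6.5]
width: 0.0177
grip_force: 39.9
```

Run:
```python
from plan import *
to((.4925,-.1991,.34))
```

```text
at [0.4762 0.2558 0.1504] turn [-0.007 -0.018 -0.001] shift [ 1.875 11.222 -4.745] j [ 0.05  0.3  -0.72  1.77  0.22  1.15 -2.44] F [-0.6 -0.5  6.5] w 0.0177
```

>>> drive_tool --series '[0,0,0,0,0,-0.3,-1,0,0,0,0,0,-0.8,-1,0,0,0,0,0,-1.4,-1,0,0,0,0,0,-2.1,-1,0,0,0,0,0,-2.8,-1,0,0,0,0,0,-3.5,-1,0,0,0,0,0,-4.1,-1,0,0,0,0.1,0.5,-4.4,-1,0,0,0,0.2,1.1,-4.4,-1,0,0,0,0.3,1.9,-4.4,-1]'

```text
time: 11.1
ee_pos: [0.4771, 0.1797, 0.3265]
eef_rot: [0.998, -0.063, 0.0, -0.001]
ft_force: [0.4, -0.4, -4.9]
width: 0.0177
grip_force: 39.9
```

>>> drive_tool --series '[0,0,0,0.2,0.9,0,-1,0,0,0,0.4,1.8,0,-1,0,0,0,0.6,2.7,0,-1,0,0,0,0.7,3.6,0,-1,0,0,0,0.9,4.5,0,-1,0,0,0,1.1,5.4,0,-1,0,0,0,1.3,6.3,0,-1,0,0,0,1.4,7.2,0,-1,0,0,0,1.5,8.1,0,-1,0,0,0,1.6,8.8,0,-1]'

```text
time: 11.93
ee_pos: [0.4947, -0.1818, 0.3255]
eef_rot: [0.998, -0.066, -0.001, 0.0]
ft_force: [0.1, -0.5, -3.7]
width: 0.0178
grip_force: 39.9
```

>>> drive_tool --series '[0,0,0,0,0.3,0,-1,0,0,0,0,0.3,0,-1,0,0,0,0,0.3,0,-1]'

```text
time: 12.18
ee_pos: [0.494, -0.1904, 0.3253]
eef_rot: [0.998, -0.065, -0.0, -0.001]
ft_force: [0.9, 0.2, -3.7]
width: 0.0176
grip_force: 39.9
```

Run:
```python
from plan import *
to((.4925,-.1991,.1424))
s=camera("side");crop(s,240,110,160,120,5,"p2.png")
```

```text
at [ 0.494  -0.1904  0.3253] turn [-0.011  0.01  -0.009] shift [-0.005  0.226  4.573] j [ 0.61  0.11 -0.35  1.57  0.04  1.47 -1.45] F [ 0.9  0.2 -3.7] w 0.0176
```

View pics/p2.png

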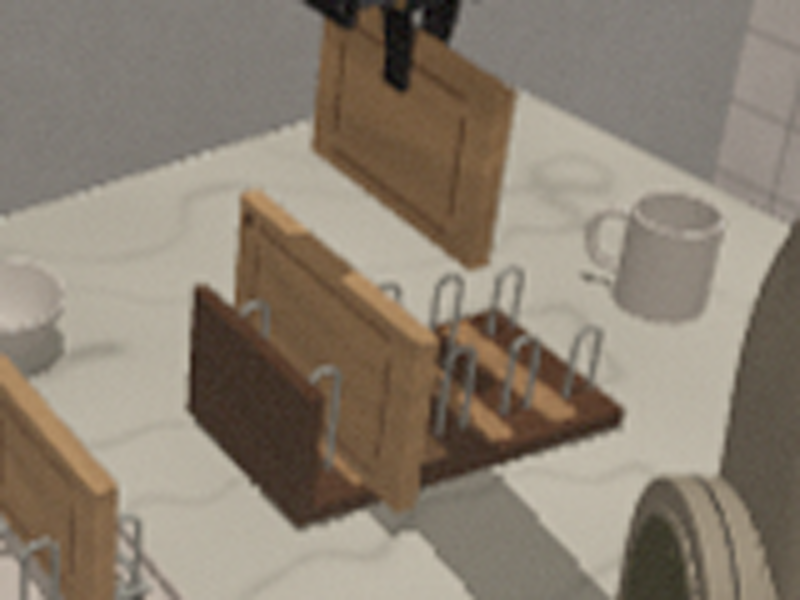

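>>> drive_tool --series '[0,0,0,0,0.23,0,-1,0,0,0,0,0.23,0.5,-1,0,0,0,0,0.23,1,-1,0,0,0,0,0.23,1.5,-1,0,0,0,0,0.23,2,-1,0,0,0,0,0.23,2.5,-1,0,0,0,0,0.23,3,-1,0,0,0,0,0.23,3.5,-1,0,0,0,0,0.23,3.9,-1,0,0,0,0,0.23,4.1,-1]'

```text
time: 13.07
ee_pos: [0.4924, -0.1988, 0.1595]
eef_rot: [0.998, -0.064, -0.001, -0.0]
ft_force: [-0.4, 0.2, -4.5]
width: 0.0178
grip_force: 39.9
```

>>> drive_tool --series '[0,0,0,0,0,0,-1,0,0,0,0,0,0.1,-1,0,0,0,0,0,0.2,-1,0,0,0,0,0,0.3,-1,0,0,0,0,0,0.4,-1,0,0,0,0,0,0.44,-1,0,0,0,0,0,0.44,-1]'

```text
time: 13.65
ee_pos: [0.493, -0.1998, 0.1435]
eef_rot: [0.998, -0.065, -0.0, -0.0]
ft_force: [-0.5, -0.3, -3.7]
width: 0.018
grip_force: 39.9
```

>>> drive_tool --series '[0,0,0,0,0,0.04,-1,0,0,0,0,0,0.08,-1,0,0,0,0,0,0.08,-1]'

```text
time: 13.9
ee_pos: [0.4935, -0.1998, 0.1424]
eef_rot: [0.998, -0.065, 0.0, 0.0]
ft_force: [-7.8, 2.3, 12.2]
width: 0.0177
grip_force: 40.0
```

>>> drive_tool --series '[0,0,0,0,0,0,0,0,0,0,0,0,0,0,0,0,0,0,0,0,0,0,0,0,0,0,-0.5,0,0,0,0,0,0,-1.2,0,0,0,0,0,0,-2,0,0,0,0,0,0,-2.7,0,0,0,0,0,0,-2.7,0,0,0,0,0,0,-2.7,0]'

```text
time: 14.65
ee_pos: [0.4941, -0.2001, 0.2503]
eef_rot: [0.998, -0.065, 0.002, 0.001]
ft_force: [-0.0, -0.3, -0.6]
width: 0.0438
grip_force: 0.0
```

```bash
python3 plan.py .4738 .1297 .25
```

```text
at [ 0.4941 -0.2001  0.2503] turn [ 0.013 -0.041 -0.003] shift [-1.566e+00 -8.110e+00 -7.000e-03] j [ 0.62  0.14 -0.35  1.68  0.05  1.32 -1.44] F [-0.  -0.3 -0.6] w 0.0438
```

>>> drive_tool --series '[0,0,0,-0.2,-0.9,0,0,0,0,0,-0.4,-1.9,0,0,0,0,0,-0.6,-2.9,0,0,0,0,0,-0.8,-3.9,0,0,0,0,0,-1,-4.9,0,0,0,0,0,-1.2,-5.9,0,0,0,0,0,-1.4,-6.9,0,0,0,0,0,-1.5,-7.7,0,0,0,0,0,-1.57,-8.1,0,0,0,0,0,-1.57,-8.1,0,0]'

```text
time: 15.48
ee_pos: [0.4714, 0.134, 0.2476]
eef_rot: [0.998, -0.061, -0.001, -0.001]
ft_force: [-0.7, -0.8, -0.4]
width: 0.0434
grip_force: 0.0
```

>>> drive_tool --series '[0,0,0,0,0,0,0,0,0,0,0,0,0,0]'

```text
time: 15.65
ee_pos: [0.4726, 0.1283, 0.2478]
eef_rot: [0.998, -0.065, -0.001, 0.0]
ft_force: [0.5, -0.6, 0.6]
width: 0.0437
grip_force: 0.0
```

```bash
python3 plan.py .4738 .1297 .132
```

```text
at [0.4726 0.1283 0.2478] turn [ 0.009  0.013 -0.015] shift [ 0.03  -0.04   2.894] j [ 0.27  0.07 -0.65  1.77  0.05  1.31 -2.09] F [ 0.5 -0.6  0.6] w 0.0437
```

>>> drive_tool --series '[0,0,0,0,0,0.8,0,0,0,0,0,0,1.6,0,0,0,0,0,0,2.3,0,0,0,0,0,0,2.85,0,0,0,0,0,0,2.85,0,0,0,0,0,0,2.85,-1,0,0,0,0,0,2.85,-1,0,0,0,0,0,2.85,-1,0,0,0,0,0,2.85,-1,0,0,0,0,0,2.85,-1]'

```text
time: 16.48
ee_pos: [0.4733, 0.1296, 0.1356]
eef_rot: [0.998, -0.065, 0.001, -0.0]
ft_force: [-1.4, -2.4, 1.4]
width: 0.0181
grip_force: 6.7
```

>>> drive_tool --series '[0,0,0,0,0,0,-1,0,0,0,0,0,0,-1,0,0,0,0,0,0,-1]'

```text
time: 16.73
ee_pos: [0.4733, 0.1298, 0.1356]
eef_rot: [0.998, -0.064, 0.001, -0.0]
ft_force: [-1.6, -0.2, 6.4]
width: 0.0179
grip_force: 39.9
```

```bash
python3 plan.py .4845 -.2605 .32
```

```text
at [0.4733 0.1298 0.1356] turn [-0.002 -0.02  -0.001] shift [ 1.542  9.639 -4.609] j [ 0.24  0.19 -0.65  1.91  0.13  1.08 -2.16] F [-1.6 -0.2  6.4] w 0.0179
```

>>> drive_tool --series '[0,0,0,0,0,-0.3,-1,0,0,0,0,0,-0.8,-1,0,0,0,0,0,-1.4,-1,0,0,0,0,0,-2.1,-1,0,0,0,0,0,-2.8,-1,0,0,0,0,0,-3.5,-1,0,0,0,0,0,-4.1,-1,0,0,0,0.1,0.5,-4.4,-1,0,0,0,0.2,1.1,-4.4,-1,0,0,0,0.3,1.9,-4.4,-1]'

```text
time: 17.57
ee_pos: [0.4746, 0.0538, 0.3122]
eef_rot: [0.998, -0.063, 0.001, -0.0]
ft_force: [-0.6, 0.2, -2.6]
width: 0.0178
grip_force: 39.9
```

>>> drive_tool --series '[0,0,0,0.1,0.9,0,-1,0,0,0,0.3,1.8,0,-1,0,0,0,0.4,2.7,0,-1,0,0,0,0.6,3.6,0,-1,0,0,0,0.8,4.5,0,-1,0,0,0,0.9,5.4,0,-1,0,0,0,1.1,6.3,0,-1,0,0,0,1.2,7,0,-1,0,0,0,1.24,7.5,0,-1,0,0,0,1.24,7.7,0,-1]'

```text
time: 18.4
ee_pos: [0.483, -0.2626, 0.3105]
eef_rot: [0.998, -0.067, -0.001, 0.0]
ft_force: [0.6, -1.3, -2.0]
width: 0.0174
grip_force: 39.9
```

>>> drive_tool --series '[0,0,0,0,0,0,-1,0,0,0,0,0,0,-1,0,0,0,0,0,0,-1]'

```text
time: 18.65
ee_pos: [0.4847, -0.2572, 0.3109]
eef_rot: [0.998, -0.063, 0.0, -0.0]
ft_force: [-0.1, 0.5, -3.1]
width: 0.0177
grip_force: 39.9
```

Run:
```python
from plan import *
to((.4845,-.2605,.1276))
s=camera("side");crop(s,240,110,160,120,5,"p3.png")
```

```text
at [ 0.4847 -0.2572  0.3109] turn [-0.008 -0.003  0.025] shift [0.005 0.085 4.583] j [ 0.66  0.15 -0.29  1.55  0.04  1.45 -1.33] F [-0.1  0.5 -3.1] w 0.0177
```

View pics/p3.png

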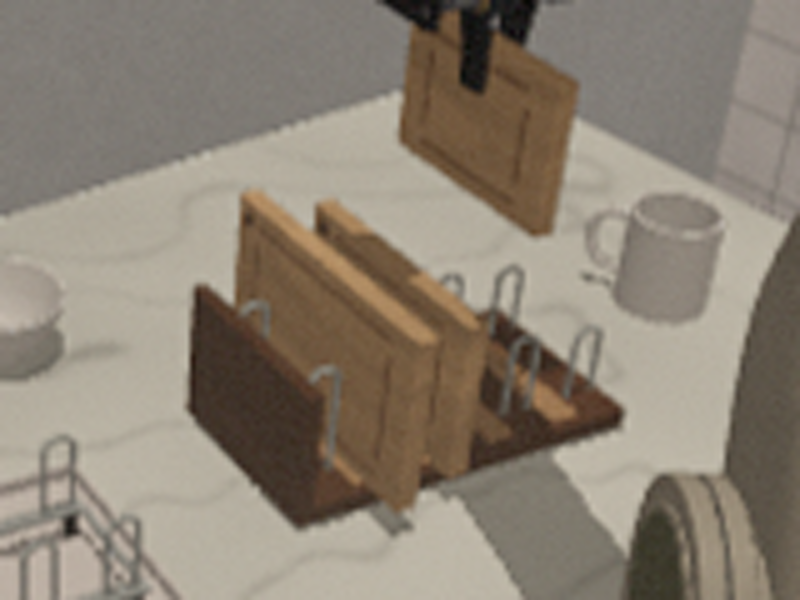

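Large and medium stand upright in slots 1 and 2, and small hangs level over slot 3. Lowering it now.

>>> drive_tool --series '[0,0,0,0,0.06,0,-1,0,0,0,0,0.06,0.5,-1,0,0,0,0,0.06,1,-1,0,0,0,0,0.06,1.5,-1,0,0,0,0,0.06,2,-1,0,0,0,0,0.06,2.5,-1,0,0,0,0,0.06,3,-1,0,0,0,0,0.06,3.5,-1,0,0,0,0,0.06,3.9,-1,0,0,0,0,0.06,4.1,-1]'

```text
time: 19.53
ee_pos: [0.4832, -0.2605, 0.1446]
eef_rot: [0.998, -0.064, -0.001, -0.001]
ft_force: [-0.6, 0.1, -3.2]
width: 0.0177
grip_force: 39.9
```

>>> drive_tool --series '[0,0,0,0,0,0,-1,0,0,0,0,0,0.1,-1,0,0,0,0,0,0.2,-1,0,0,0,0,0,0.3,-1,0,0,0,0,0,0.4,-1,0,0,0,0,0,0.48,-1,0,0,0,0,0,0.48,-1]'

```text
time: 20.12
ee_pos: [0.4841, -0.2615, 0.1276]
eef_rot: [0.998, -0.065, 0.0, 0.0]
ft_force: [0.1, -0.6, -2.6]
width: 0.0177
grip_force: 40.0
```

>>> drive_tool --series '[0,0,0,0,0,0.04,-1,0,0,0,0,0,0.06,-1,0,0,0,0,0,0.06,-1]'

```text
time: 20.37
ee_pos: [0.4842, -0.2617, 0.1275]
eef_rot: [0.998, -0.065, 0.0, 0.0]
ft_force: [-10.8, 4.2, 22.4]
width: 0.0176
grip_force: 40.0
```

>>> drive_tool --series '[0,0,0,0,0,0,0,0,0,0,0,0,0,0,0,0,0,0,0,0,0,0,0,0,0,0,-0.5,0,0,0,0,0,0,-1.2,0,0,0,0,0,0,-2,0,0,0,0,0,0,-2.8,0,0,0,0,0,0,-3.1,0,0,0,0,0,0,-3.1,0]'

```text
time: 21.12
ee_pos: [0.4854, -0.2621, 0.2525]
eef_rot: [0.998, -0.065, 0.003, 0.001]
ft_force: [0.5, -0.0, 0.3]
width: 0.0433
grip_force: 0.0
```

```bash
python3 plan.py .5033 .314 .25
```

```text
at [ 0.4854 -0.2621  0.2525] turn [ 0.024 -0.063 -0.003] shift [ -1.414 -14.341   0.024] j [ 0.66  0.18 -0.28  1.64  0.05  1.33 -1.33] F [ 0.5 -0.   0.3] w 0.0433
```

>>> drive_tool --series '[0,0,-1.4,0,-0.7,0,0,0,0,-2.8,0,-1.4,0,0,0,0,-4.2,0,-2.1,0,0,0,0,-5.6,0,-2.8,0,0,0,0,-7,0,-3.5,0,0,0,0,-8.4,0,-4.2,0,0,0,0,-9.8,0,-4.9,0,0,0,0,-11.2,0,-5.6,0,0,0,0,-12.6,0,-6.3,0,0,0,0,-14,0,-7,0,0]'

```text
time: 21.95
ee_pos: [0.5196, 0.0174, 0.2476]
eef_rot: [0.853, 0.522, -0.001, -0.0]
ft_force: [0.4, 0.6, 0.0]
width: 0.0433
grip_force: 0.0
```

```bash
sed -i 's/^if __name/if len(sys.argv)>4 or 1: X,Y=X,Y\nif __name/; s/\[X,-Y,\[0,0,-1\]\]/[FL*X,-FL*Y,[0,0,-1]]/; s/^YAW=.*/&\nFL=-1/' plan.py; sed -i '/len(sys/d' plan.py; python3 plan.py .5033 .314 .25
```

```text
at [0.5196 0.0174 0.2476] turn [-1.7000e-02 -1.1000e-02 -2.1934e+01] shift [ 6.418 -3.735 -0.058] j [ 0.42  0.14 -0.59  1.71  0.08  1.32 -0.66] F [0.4 0.6 0. ] w 0.0433
```

>>> drive_tool --series '[0,0,-1.4,0.6,-0.4,0,0,0,0,-2.8,1.3,-0.7,0,0,0,0,-4.2,2,-1.1,0,0,0,0,-5.6,2.7,-1.5,0,0,0,0,-7,3.4,-1.9,0,0,0,0,-8.4,4.1,-2.3,0,0,0,0,-9.8,4.8,-2.7,0,0,0,0,-11.2,5.4,-3.1,0,0,0,0,-12.6,6,-3.5,0,0,0,0,-14,6.4,-3.7,0,0]'

```text
time: 22.78
ee_pos: [0.5046, 0.3148, 0.2476]
eef_rot: [0.398, 0.918, -0.0, -0.001]
ft_force: [-0.7, -0.2, 0.6]
width: 0.0435
grip_force: 0.0
```

>>> drive_tool --series '[0,0,-1.4,0,0,0,0,0,0,-2.8,0,0,0,0,0,0,-4.2,0,0,0,0,0,0,-5.6,0,0,0,0,0,0,-7,0,0,0,0,0,0,-7.9,0,0,0,0,0,0,-7.9,0,0,0,0,0,0,-7.9,0,0,0,0]'

```text
time: 23.45
ee_pos: [0.5062, 0.3114, 0.2478]
eef_rot: [0.07, 0.998, -0.0, -0.001]
ft_force: [-0.6, 0.7, -0.2]
width: 0.0439
grip_force: 0.0
```

```bash
python3 plan.py .5033 .314 .117
```

```text
at [0.5062 0.3114 0.2478] turn [-0.004 -0.017 -0.132] shift [0.076 0.056 3.271] j [ 0.13  0.43 -1.    1.5   0.36  1.41  0.55] F [-0.6  0.7 -0.2] w 0.0439
```

>>> drive_tool --series '[0,0,-0.13,0.08,0.06,0.8,0,0,0,-0.13,0.08,0.06,1.6,0,0,0,-0.13,0.08,0.06,2.4,0,0,0,-0.13,0.08,0.06,3,0,0,0,-0.13,0.08,0.06,3.25,0,0,0,-0.13,0.08,0.06,3.25,0,0,0,-0.13,0.08,0.06,3.25,-1,0,0,-0.13,0.08,0.06,3.25,-1,0,0,-0.13,0.08,0.06,3.25,-1,0,0,-0.13,0.08,0.06,3.25,-1]'

```text
time: 24.28
ee_pos: [0.5042, 0.3148, 0.1203]
eef_rot: [0.063, 0.998, 0.0, 0.001]
ft_force: [0.5, 0.2, 0.7]
width: 0.0244
grip_force: 0.0
```

>>> drive_tool --series '[0,0,0,0,0,0,-1,0,0,0,0,0,0,-1,0,0,0,0,0,0,-1,0,0,0,0,0,0,-1]'

```text
time: 24.62
ee_pos: [0.504, 0.3146, 0.1198]
eef_rot: [0.063, 0.998, 0.0, 0.001]
ft_force: [-0.5, -1.1, 6.8]
width: 0.0174
grip_force: 39.8
```

```bash
python3 plan.py .4765 -.322 .31
```

```text
at [0.504  0.3146 0.1198] turn [0.006 0.013 0.027] shift [ -1.335 -15.873  -4.76 ] j [ 0.09  0.54 -0.94  1.65  0.46  1.19  0.48] F [-0.5 -1.1  6.8] w 0.0174
```

>>> drive_tool --series '[0,0,0,0,0,-0.3,-1,0,0,0,0,0,-0.8,-1,0,0,0,0,0,-1.4,-1,0,0,0,0,0,-2.1,-1,0,0,0,0,0,-2.8,-1,0,0,0,0,0,-3.5,-1,0,0,0,0,0,-4.1,-1,0,0,0,0,-0.5,-4.4,-1,0,0,0,0,-1.1,-4.4,-1,0,0,0,0,-1.9,-4.4,-1]'

```text
time: 25.45
ee_pos: [0.4932, 0.2403, 0.2962]
eef_rot: [0.062, 0.998, 0.001, 0.0]
ft_force: [0.2, -1.2, -2.3]
width: 0.0177
grip_force: 39.7
```

>>> drive_tool --series '[0,0,0,0,-0.9,0,-1,0,0,0,-0.1,-1.8,0,-1,0,0,0,-0.2,-2.7,0,-1,0,0,0,-0.3,-3.6,0,-1,0,0,0,-0.4,-4.5,0,-1,0,0,0,-0.5,-5.4,0,-1,0,0,0,-0.6,-6.3,0,-1,0,0,0,-0.7,-7.2,0,-1,0,0,0,-0.8,-8.1,0,-1,0,0,0,-0.9,-9,0,-1]'

```text
time: 26.28
ee_pos: [0.4837, -0.1241, 0.2957]
eef_rot: [0.063, 0.998, -0.0, 0.0]
ft_force: [1.3, 0.3, -1.8]
width: 0.0178
grip_force: 39.7
```

```bash
python3 plan.py .4765 -.322 .31
```

```text
at [ 0.4837 -0.1241  0.2957] turn [-0.008  0.004  0.033] shift [-0.445 -4.931 -0.354] j [ 0.93  0.09 -0.8   1.67  0.06  1.41  1.56] F [ 1.3  0.3 -1.8] w 0.0178
```

>>> drive_tool --series '[0,0,0,-0.1,-0.9,0,-1,0,0,0,-0.2,-1.8,0,-1,0,0,0,-0.3,-2.7,0,-1,0,0,0,-0.4,-3.5,0,-1,0,0,0,-0.44,-4.2,0,-1,0,0,0,-0.44,-4.7,0,-1,0,0,0,-0.44,-4.8,0,-1,0,0,0,-0.44,-4.8,0,-1,0,0,0,-0.44,-4.8,0,-1]'

```text
time: 27.03
ee_pos: [0.4778, -0.3142, 0.2953]
eef_rot: [0.063, 0.998, 0.0, 0.0]
ft_force: [0.7, 0.2, -1.7]
width: 0.0175
grip_force: 39.7
```

Run:
```python
from plan import *
to((.4765,-.322,.1118))
s=camera("side");crop(s,240,110,160,120,5,"p4.png")
```

```text
at [ 0.4778 -0.3142  0.2953] turn [0.009 0.002 0.04 ] shift [ 0.008 -0.201  4.587] j [ 1.06  0.26 -0.67  1.5   0.16  1.44  1.83] F [ 0.7  0.2 -1.7] w 0.0175
```

View pics/p4.png

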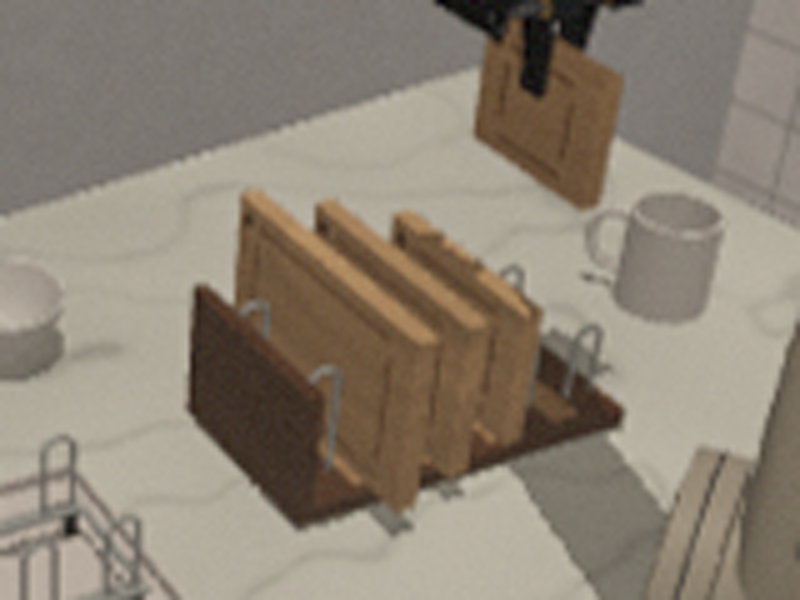

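Three boards stand in order and mini hangs over slot 4. Lowering it now.

>>> drive_tool --series '[0,0,0,0,-0.2,0,-1,0,0,0,0,-0.2,0.5,-1,0,0,0,0,-0.2,1,-1,0,0,0,0,-0.2,1.5,-1,0,0,0,0,-0.2,2,-1,0,0,0,0,-0.2,2.5,-1,0,0,0,0,-0.2,3,-1,0,0,0,0,-0.2,3.5,-1,0,0,0,0,-0.2,3.9,-1,0,0,0,0,-0.2,4.1,-1]'

```text
time: 27.92
ee_pos: [0.4758, -0.3225, 0.1291]
eef_rot: [0.063, 0.998, 0.001, -0.001]
ft_force: [-0.4, -0.3, -1.3]
width: 0.0173
grip_force: 39.7
```

>>> drive_tool --series '[0,0,0,0,0,0,-1,0,0,0,0,0,0.1,-1,0,0,0,0,0,0.2,-1,0,0,0,0,0,0.3,-1,0,0,0,0,0,0.4,-1,0,0,0,0,0,0.48,-1,0,0,0,0,0,0.48,-1]'

```text
time: 28.5
ee_pos: [0.4766, -0.3233, 0.1119]
eef_rot: [0.063, 0.998, -0.0, 0.0]
ft_force: [-0.8, -1.0, -1.2]
width: 0.018
grip_force: 39.9
```

>>> drive_tool --series '[0,0,0,0,0,0.04,-1,0,0,0,0,0,0.06,-1,0,0,0,0,0,0.06,-1]'

```text
time: 28.75
ee_pos: [0.4768, -0.3234, 0.1117]
eef_rot: [0.063, 0.998, -0.001, 0.0]
ft_force: [-9.3, 5.0, 20.4]
width: 0.0179
grip_force: 40.0
```

>>> drive_tool --series '[0,0,0,0,0,0,0,0,0,0,0,0,0,0,0,0,0,0,0,0,0,0,0,0,0,0,-0.5,0,0,0,0,0,0,-1.2,0,0,0,0,0,0,-2,0,0,0,0,0,0,-2.9,0,0,0,0,0,0,-3.8,0,0,0,0,0,0,-4,0,0,0,0,0,0,-4,0]'

```text
time: 29.58
ee_pos: [0.4778, -0.3239, 0.2725]
eef_rot: [0.063, 0.998, -0.002, 0.002]
ft_force: [0.4, 0.2, -1.1]
width: 0.0436
grip_force: 0.0
```

>>> drive_tool --series '[0,0,0,0,0.9,0,0,0,0,0,0,1.8,0,0,0,0,0,0,2.7,0,0,0,0,0,0,3.6,0,0,0,0,0,0,4.5,0,0,0,0,0,0,5.4,0,0,0,0,0,0,6.3,0,0,0,0,0,0,7.2,0,0,0,0,0,0,8.1,0,0,0,0,0,0,9,0,0]'

```text
time: 30.42
ee_pos: [0.5214, 0.0353, 0.2681]
eef_rot: [0.063, 0.998, -0.0, -0.001]
ft_force: [0.5, 0.4, -0.3]
width: 0.0433
grip_force: 0.0
```

>>> drive_tool --series '[0,0,0,0,0.9,0,0,0,0,0,0,1.8,0,0,0,0,0,0,2.7,0,0,0,0,0,0,3.6,0,0,0,0,0,0,4.2,0,0,0,0,0,0,4.2,0,0,0,0,0,0,4.2,0,0]'

```text
time: 31.0
ee_pos: [0.5423, 0.2021, 0.2678]
eef_rot: [0.061, 0.998, 0.0, -0.001]
ft_force: [-0.2, -0.4, 0.6]
width: 0.0435
grip_force: 0.0
```

Run:
```python
from plan import *
crop(camera("top"),260,195,110,80,7,"f1.png")
crop(camera("side"),240,110,160,120,5,"f2.png")
```

```text
(no output)
```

View pics/f1.png

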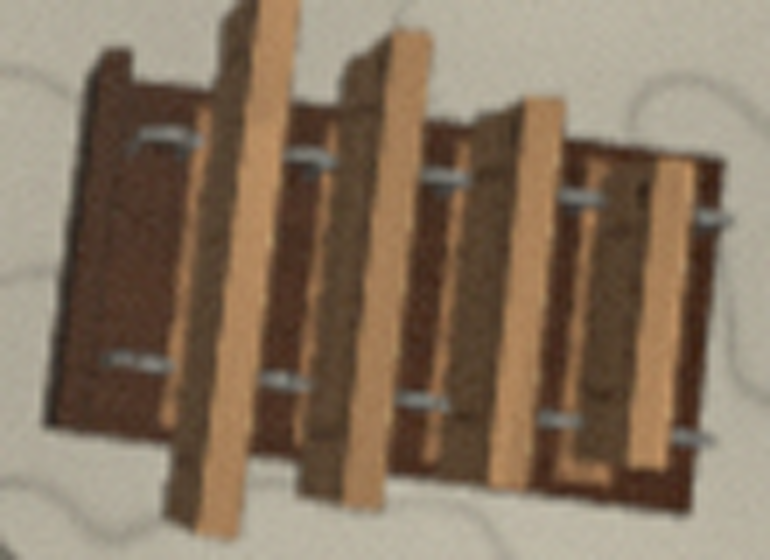

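View pics/f2.png

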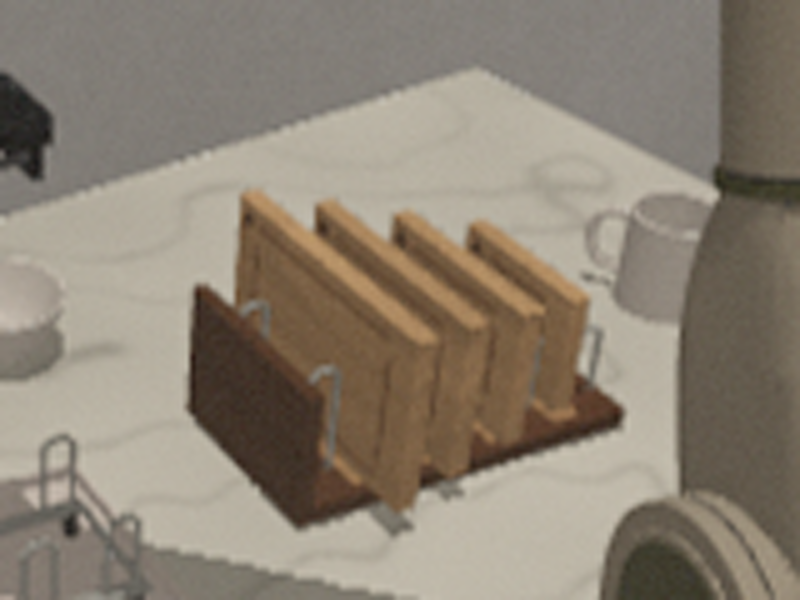

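Run:
```python
from plan import *
for n,z,ps,y in(("mini",.127,[(655,160),(695,162),(628,466),(670,468)],-.093),("small",.142,[(525,97),(565,98),(488,487),(528,488)],-.031),("medium",.157,[(393,29),(432,31),(344,506),(383,508)],.031)):
  P=np.mean([atz("top",((a+.5)/7-.5+260,(b+.5)/7-.5+195),z) for a,b in ps],0);d=P[:2]-slot(y);print(n,(d@X[:2]).round(4),(d@Y[:2]).round(4))
print(r.close_job())
```

```text
mini -0.0003 -0.0013
small 0.0005 -0.0007
medium 0.0023 -0.0001
the job is handed in; nothing more can be done
None
```

All four boards are in the storage rack, large to mini from the end panel. Each was lowered to its slot floor, and I handed the job in at about 31 s. Mini, small and medium measured within 2.5 mm of their slot centres; I checked large only by eye in the final pictures.

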